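# Feel which closed cell box is loaded and push it home into the loading nest

### The job

One of the three closed green cell boxes still holds its heavy reference source; the other two are empty and look just the same. Keeping every box flat on the bench (no lifting or tipping), feel by pushing which one is loaded, then slide that box gently into the metal loading nest at the back of the bench until it sits against the back stop and the spring catch has snapped out again behind it. Leave the two empty boxes on the bench outside the nest and do not shift the other things lying about.

Things in the scene. Friction and masses are not known exactly. Their poses are not given: they have to be found in the camera images.
- box_a: closed opaque green case, 96 x 66 x 40 mm, lid fixed shut; the three look the same and may lie in any of three places. Origin: centre of the underside; x along the 96 mm, y across (hinge side at y = +33 mm; lip side at y = -30 mm, its lip 3 mm more), z up. It starts flat, lip side roughly towards the robot (yaw -1.57 +- 0.5). About 0.1 kg empty, 0.95 kg loaded.
- box_b: closed opaque green case, 96 x 66 x 40 mm, lid fixed shut; the three look the same and may lie in any of three places. Origin: centre of the underside; x along the 96 mm, y across (hinge side at y = +33 mm; lip side at y = -30 mm, its lip 3 mm more), z up. It starts flat, lip side roughly towards the robot (yaw -1.57 +- 0.5). About 0.1 kg empty, 0.95 kg loaded.
- box_c: closed opaque green case, 96 x 66 x 40 mm, lid fixed shut; the three look the same and may lie in any of three places. Origin: centre of the underside; x along the 96 mm, y across (hinge side at y = +33 mm; lip side at y = -30 mm, its lip 3 mm more), z up. It starts flat, lip side roughly towards the robot (yaw -1.57 +- 0.5). About 0.1 kg empty, 0.95 kg loaded.
- nest: aluminium loading nest, open above and towards the robot. Origin: bench level, middle of the back stop's face; x points inwards (away from the robot), y left, z up. Channel 101 mm wide (inner faces y = +-50.5 mm) between rails 24 mm high, from the stop to x = -84 mm, then flaring to 141 mm at x = -115 mm. Outer width 180 mm; stop 30 mm high.
- nest_seat (a point): at bench level in the nest: where the origin of a fully seated box lies, 33 mm in front of the stop on the centre line; the box then lies across the channel, its long axis along the nest's y, a long side on the stop
- nest_mouth (a point): at bench level at the mouth of the nest, on the centre line, 115 mm in front of the stop
- catch (a joint): spring catch on the nest's right rail (-y), 4 to 19 mm above the bench: 0 = sprung out into the channel; a passing box pushes it outwards to about 0.1 rad (3 to 4 N). Its ramped nose stands 7 mm into the channel (to y = -43.5 mm) from x = -70 to -100 mm: a finger that follows the box in should keep within 38 mm of the centre line.
- catch_nose (a point): inner corner of the catch's nose, behind which the near side of a seated box lies
- slide_plate: steel plate 100 mm wide and 1.5 mm thick, the floor of the nest, on which the seated box rests; sloped down to the bench over its front 20 mm (nest x = -99 to -120 mm), so that a box slides up on to it. Same origin and axes as the nest
- cell_instrument: gold-coloured measuring cell, a tower 234 mm high on a black base plate, standing at the left with its dial towards the work, turned by about 1.57; about 295 mm long (x) and 226 mm (y) so turned; its ball lever reaches 110 mm from the origin towards the work, 50 mm up. Origin: middle of the underside. Keep clear.
- pipette_stand: pipette stand at the right with pipettes hanging in it, 350 mm high, base and arms within 110 mm of its origin (middle of the underside). Keep clear.
- bottle_small: small white reagent bottle with an orange screw cap, standing, 38 mm across, 74 mm high; origin: centre of the underside
- seal_tin: round metal tin, 46 mm across, 20 mm high; origin: centre of the underside
- tape_roll: roll of label tape lying flat, 65 mm across, 18 mm high; origin: centre of the underside
- petri_0: petri dish with lid, 60 mm across, 15 mm high; origin: centre of the underside

How it is judged:
At the end, for the whole second after the job is handed in: The loaded box lies flat and at rest in the nest, a long side within about 4 mm of the back stop, square to it (0.08 rad) and within 7 mm of the centre line, with the catch sprung back out (under 0.04 rad); both empty boxes lie flat outside, over 90 mm from the seat (((x of box_a in the frame of nest between -0.0375 and -0.027 m and y of box_a in the frame of nest between -0.007 and 0.007 m and angle between the x axis of box_a and the y axis of nest, either way round below 0.08 rad and contact force between box_a and slide_plate above 3.5 N and horizontal distance between each of box_b, box_c and nest_seat above 0.09 m) or (x of box_b in the frame of nest between -0.0375 and -0.027 m and y of box_b in the frame of nest between -0.007 and 0.007 m and angle between the x axis of box_b and the y axis of nest, either way round below 0.08 rad and contact force between box_b and slide_plate above 3.5 N and horizontal distance between each of box_a, box_c and nest_seat above 0.09 m) or (x of box_c in the frame of nest between -0.0375 and -0.027 m and y of box_c in the frame of nest between -0.007 and 0.007 m and angle between the x axis of box_c and the y axis of nest, either way round below 0.08 rad and contact force between box_c and slide_plate above 3.5 N and horizontal distance between each of box_a, box_b and nest_seat above 0.09 m)) and value of joint catch below 0.04 rad and height (world z) of each of box_a, box_b, box_c below 0.006 m and angle between each of box_a, box_b, box_c's own z axis and vertical below 0.06 rad and linear speed of each of box_a, box_b, box_c below 0.02 m/s); the robot touches nothing.
It fails at once if a box is lifted off the bench (20 mm) or tipped (0.3 rad) (height (world z) of any of box_a, box_b, box_c above 0.02 m or angle between any of box_a, box_b, box_c's own z axis and vertical above 0.3 rad).
It fails at once if a box is rammed into the nest (over 35 N) (contact force between any of box_a, box_b, box_c and nest above 35 N).
It fails at once if one of the other things is shifted by more than 30 mm (distance of any of bottle_small, seal_tin, tape_roll, petri_0 from where it was at the start of the episode above 0.03 m).
It also fails if it takes over 64 s, if anything falls off the work surface, if the arm or the gripper's body presses on something with over 40 N, if the wrist force passes 120 N, or if a joint passes its speed limit or range.

### The arm

A 7-joint arm with a two-finger parallel gripper is mounted at the origin on the work surface; the furniture and walls round the work are solid. World frame = base frame: x ahead of the robot, y to its left, z up, the work surface at z = 0. Lengths are in m, angles in rad, forces in N, time in s.
With the tool pointing down it reaches from about 0.425 to 0.875 m from the base axis. Payload 4.7 kg.
Tool frame: the origin (TCP) lies between the finger pads; the fingertips stand 19 mm ahead of it and the grasp point (between the pads) is the TCP (ctrl.tip_extent is the distance from the TCP to the fingertips, in m); z points along the fingers, y is the line along which they close (so a half turn about z gives the same grasp; the last joint's range is limited). The gripper opens to 87 mm and grips with 3 to 60 N. Pads are 19 mm wide; open, the fingers measure 117 mm over their backs; the gripper's body (75 mm by 190 mm) begins 51 mm behind the grasp point.
Start: joints at [-1.257, 0.321, -0.07, 1.45, 0.023, 1.371, -0.057], TCP at [0.192, 0.621, 0.242] pointing down, gripper open.
Joint ranges: [-2.86, 2.86], [-0.3, 2.09], [-1.38, 1.24], [0.06, 2.45], [-1.56, 4.7], [0.09, 2.05], [-2.69, 2.69]. Speed limits (rad/s): [2.57, 2.57, 3.14, 3.14, 3.14, 3.14, 3.14].

### API

Orientations are given as a rotation vector (axis times angle).
In Python, from bench import ctrl gives the robot as it stands.
- The arm moves only by the shell command python3 -m crank 'ROWS' [OPENING] [FORCE]. ROWS is JSON, a list of rows, each an object of numbers: "tx", "ty", "tz": the shift along the tool's x, y, z in mm; "turn": the turn about the tool's z in units of 5 degrees (1.0 is 5 degrees). In form: [{"tx": .., "ty": .., "tz": .., "turn": ..}, ...]. A call has 1 to 5 rows; each row is the pose to reach, as a shift and turn from the pose commanded when the call began, along the tool's axes at that moment; what a row does not reach only later rows make up. A row lasts 1/8 s, in which the tool goes at most 62.5 mm and 10.7 degrees, less where a joint would pass 70% of its speed; a pose out of reach is approached as far as the arm can. A call with a gripper value outside its range is refused whole. OPENING is the finger opening in mm, from 0 to 87, set as the call begins (- or left out, the last holds). The fingers move at their own pace and stop on an object; FORCE is the grip in N (left out, the last holds). Time passes only in rows, so rows that repeat a pose let the fingers close. It gives the time, the measured TCP pose, the force, the opening and the grip force at its end, in the units of the state.
- ctrl.get_state(): the state, without advancing time (a new reading comes with each control period).
- ctrl.get_image(name): name is "scene" or "top"; returns (picture, depth): 400x640x3 uint8, red, green, blue; 400x640 float32, m along the optical axis (not along the pixel's ray), 0 where there is no reading.
- ctrl.camera_model(name): a dict with "intrinsics" (3x3 intrinsics, pixels), "origin" and "orientation" of the camera in the world. Camera axes: x right, y down, z forward; pixel columns grow to the right and rows downward; lengths in m; the calibration is good to about 2 mm. A picture is of the moment at which its call begins. camera_model takes no time and is no camera call.
- ctrl.close_job(): hands the job in; it is judged then, once.
Trained networks look in the newest picture that a camera, given by its name, has taken for a name from the list of things; names that differ only in an ending like _2 or _b are one class to them, and where a whole thing is asked for, a point or a joint stands for the part that bears it (a point fixed in the world has none). Each returns a list of dicts, best first, with "confidence" (0 to 1); they miss things now and then, are a little off and sometimes report something else, mostly with a low value. They report only what shows in the picture. A call takes as long as a camera call.
- ctrl.recognise(camera, query): "xyz" ([x, y, z] in m, in world coordinates, good to about 4 mm: the middle of the surface that is visible of it).
- ctrl.mark_of(camera, query): "xyz" ([x, y, z] in m, in world coordinates, good to about 4 mm: a listed point, or the origin of a listed thing).
The state is a dict: "time": time; "joint_positions": joint angles; "qd": joint speeds; "joint_torque": joint torques, N m; "position": TCP position; "tool_rot": TCP orientation; "ft_force": force on the tool from outside, world axes, zero at the start; "torque": the same for the moment, N m; "grip_width": opening from 0.0 (shut) to 1.0 (fully open); "grip_force": force on a finger pad.
Only numpy, scipy, OpenCV 4.12 (cv2) and the standard library are available. Lean on these libraries where they do the work, as an engineer would, in place of code of your own. Each camera call takes 0.05 s, during which the arm holds its last target. There are 200 camera calls.

## Working session

There is one attempt and no reset: what is moved stays moved. The work goes in short steps, Python scripts to look and compute and a shell command to move; the robot and the scene stay as the last step left them, time stands still between calls to the robot, and variables do not carry over. Pictures are saved under pics/ and viewed, at most 10 in all, crops included, and the job is handed in when it is done.

```bash
ls; mkdir -p pics
cat > look.py <<'E'
import cv2,numpy as np
from bench import ctrl
from scipy.spatial.transform import Rotation as R
def snap(cam,fn=None):
    im,d=ctrl.get_image(cam)
    if fn: cv2.imwrite('pics/'+fn,im[:,:,::-1])
    return im,d
def cloud(cam,d):
    m=ctrl.camera_model(cam);K=np.array(m['intrinsics'])
    v,u=np.mgrid[:400,:640]
    p=np.stack([(u-K[0,2])/K[0,0]*d,(v-K[1,2])/K[1,1]*d,d],-1)
    o=np.array(m['orientation']);Rm=o if o.shape==(3,3) else R.from_rotvec(o).as_matrix()
    return p@Rm.T+np.array(m['origin'])
E
python3 - <<'E'
from look import *
for c in('scene','top'):
    im,d=snap(c,c+'0.png')
    print(c,ctrl.camera_model(c))
    for q in['box_a','nest','nest_seat','nest_mouth','catch_nose','cell_instrument','pipette_stand','bottle_small','seal_tin','tape_roll','petri_0']:
        try: print(q,[(np.round(r['xyz'],3).tolist(),round(r['confidence'],2)) for r in ctrl.mark_of(c,q)][:5])
        except Exception as e: print(q,e)
print(ctrl.get_state())
E
```

```text
pics
scene {'intrinsics': array([[507.33873967,   0.        , 325.54663061],
       [  0.        , 507.33873967, 198.80791924],
       [  0.        ,   0.        ,   1.        ]]), 'origin': array([ 0.64076146, -0.4312371 ,  0.9814844 ]), 'orientation': array([-2.58104764, -0.33050356,  0.07907896])}
box_a [([0.409, 0.182, 0.002], 0.94), ([0.426, -0.041, -0.002], 0.81), ([0.61, 0.207, -0.002], 0.8)]
nest [([0.678, 0.272, -0.001], 0.59), ([0.674, 0.05, -0.002], 0.58)]
nest_seat [([0.642, 0.056, 0.001], 0.6), ([0.612, 0.208, -0.002], 0.32)]
nest_mouth []
catch_nose [([0.609, 0.209, 0.002], 0.39)]
cell_instrument [([0.544, 0.388, -0.002], 0.86), ([0.641, 0.058, 0.001], 0.38)]
pipette_stand [([0.593, -0.169, 0.001], 0.57), ([0.68, 0.272, 0.001], 0.45)]
bottle_small [([0.371, 0.094, 0.002], 0.66), ([0.409, 0.184, 0.001], 0.31)]
seal_tin [([0.374, 0.033, 0.0], 0.58)]
tape_roll [([0.677, 0.27, 0.001], 0.73), ([0.674, 0.055, 0.002], 0.26)]
petri_0 [([0.434, 0.278, 0.0], 0.73)]
top {'intrinsics': array([[445.72387148,   0.        , 320.44301901],
       [  0.        , 445.72387148, 198.421195
[... 795 characters left out ...]
ns': array([-1.25691454,  0.32100202, -0.07008172,  1.45049074,  0.0226024 ,
        1.3708192 , -0.05689505]), 'qd': array([-9.29179858e-05, -9.81328711e-04, -1.00091927e-03,  4.99342793e-04,
       -2.91508759e-04,  1.30975979e-03,  1.36948276e-03]), 'joint_torque': array([ 2.79301903e-04, -4.91121018e+01, -4.02866146e-01, -3.12766671e+01,
       -6.36248756e-02,  3.37232847e-02,  3.47377670e-05]), 'position': array([0.19199233, 0.62101509, 0.24158973]), 'tool_rot': array([4.69114822e-01, 3.10630719e+00, 9.38824051e-05]), 'ft_force': array([-0.37148725,  0.20279769,  0.34665297]), 'torque': array([ 0.02089682, -0.03808588,  0.04776333]), 'grip_force': 0.0, 'grip_width': 0.9997465448804594}
```

View pics/top0.png

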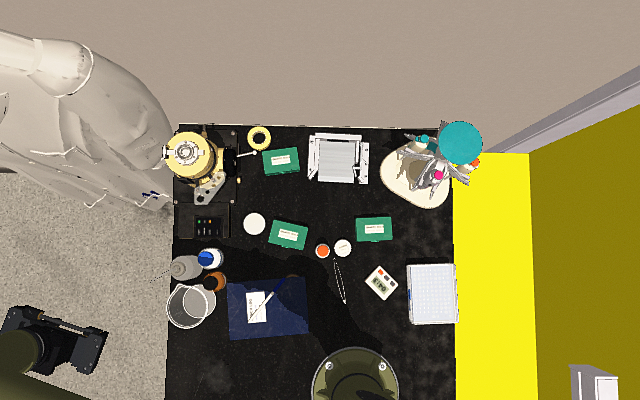

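```bash
cat >> look.py <<'E'
def boxes(cam='top',im=None,d=None):
    if im is None: im,d=snap(cam)
    P=cloud(cam,d);h=cv2.cvtColor(im,cv2.COLOR_RGB2HSV)
    m=((h[...,0]>35)&(h[...,0]<90)&(h[...,1]>60)&(P[...,2]>.03)&(P[...,2]<.05)).astype(np.uint8)
    n,l,s,c=cv2.connectedComponentsWithStats(m)
    out=[]
    for i in range(1,n):
        if s[i,4]<150: continue
        xy=P[l==i][:,:2].astype(np.float32)*1000
        (cx,cy),(w,hh),a=cv2.minAreaRect(xy)
        if w<hh: a+=90
        out.append((round(cx),round(cy),round(max(w,hh)),round(min(w,hh)),round((a+90)%180-90,1),round(1000*np.median(P[l==i][:,2]))))
    return out
E
python3 - <<'E'
from look import *
im,d=snap('top');print(boxes('top',im,d))
im2,d2=snap('scene');print(boxes('scene',im2,d2))
for c,dd in(('top',d),('scene',d2)):
    P=cloud(c,dd)
    print(c,'bench z',np.median(P[...,2][(P[...,0]>.4)&(P[...,0]<.55)&(abs(P[...,1]-.07)<.1)&(P[...,2]<.02)]))
    s=(P[...,2]>.017)&(P[...,2]<.034)&(P[...,0]>.52)&(P[...,0]<.72)&(P[...,1]>-.06)&(P[...,1]<.155)
    q=P[s][:,:2]*1000
    g,_,_=np.histogram2d(q[:,0],q[:,1],bins=[np.arange(520,721,8),np.arange(-60,156,6)])
    for i,r in enumerate(g): print(520+8*i,''.join('.' if x<1 else '#' for x in r))
E
```

```text
[(607, 209, 95, 67, -80.8, 40), (427, -43, 96, 65, -86.2, 40), (407, 185, 96, 65, 78.0, 40)]
[(409, 184, 98, 66, 77.2, 39), (609, 208, 99, 65, -81.1, 39), (428, -44, 98, 66, -86.4, 39)]
top bench z -8.596631462909343e-05
520 ...................................
528 ...................................
536 ...................................
544 ...................................
552 .......##..........................
560 .......###.....................##..
568 ........###..................###...
576 ..........##................####...
584 ........#.##................##.....
592 ........####...............###.....
600 ........#..................###.....
608 .....#..####...............###.....
616 ........###................###.....
624 ........###................###.....
632 ........###.................##.....
640 ........###.................##.....
648 .......####................###.....
656 .......####................###.....
664 ........#################..###.....
672 ........######################.....
680 ........######################.....
688 .....................#.##..........
[... 457 characters left out ...]
.............###....
584 ...........................###.....
592 ...........................###.....
600 ...........................###.....
608 ...........................###.....
616 .........##................###.....
624 .......####................###.....
632 .......####................###.....
640 .......####................###.....
648 .......####................###.....
656 ......#####................###.....
664 .......#####..#######......###.....
672 ........######################.....
680 .......#######################.....
688 ..............#..#############.....
696 ...................................
704 ...................................
712 #############.############.#.######
```

Top view: the three green boxes are at px (281,160), (288,235) and (374,228). The nest is at (339,160) with its mouth facing down, the gold instrument at (190,155) and the pipette stand at (420,175). The network positions match the picture. Next I'll fit the nest pose and write a move calculator.

```bash
cat >> look.py <<'E'
def go(x,y,z,yaw):
    "yaw: world direction (deg) of tool y (mod 180)"
    s=ctrl.get_state();Rm=R.from_rotvec(s['tool_rot']).as_matrix();p=np.array(s['position'])
    d=Rm.T@(np.array([x,y,z])/1000-p)*1000
    cy=np.degrees(np.arctan2(Rm[1,1],Rm[0,1]))
    t=(cy-yaw+90)%180-90
    print('pos',np.round(p*1000,1),'yaw',round(cy,1),'-> tx %.1f ty %.1f tz %.1f turn %.2f'%(*d,t/5),'j7',round(s['joint_positions'][6],2),'F',np.round(s['ft_force'],2))
E
python3 - <<'E'
from look import *
for c in('top','scene'):
    im,d=snap(c);P=cloud(c,d)
    s=(P[...,2]>.021)&(P[...,2]<.028)&(P[...,0]>.595)&(P[...,0]<.66)
    q=P[s][:,:2]*1000
    for nm,lo,hi,f in(('right',-45,25,np.max),('left',80,140,np.min)):
        r=q[(q[:,1]>lo)&(q[:,1]<hi)]
        e=[(xx,f(r[(r[:,0]>=xx-4)&(r[:,0]<xx+4),1])) for xx in range(600,658,8) if ((r[:,0]>=xx-4)&(r[:,0]<xx+4)).any()]
        e=np.array(e);k=np.polyfit(e[:,0],e[:,1],1);print(c,nm,np.round(k,3),'y@630',np.polyval(k,630).round(1),e[:,1].round(0))
    s=(P[...,2]>.026)&(P[...,2]<.033)&(P[...,0]>.655)&(P[...,0]<.70)
    q=P[s][:,:2]*1000
    e=np.array([(yy,q[abs(q[:,1]-yy)<4,0].min()) for yy in range(14,96,8) if (abs(q[:,1]-yy)<4).any()])
    k=np.polyfit(e[:,0],e[:,1],1);print('stop',np.round(k,3),'x@53',np.polyval(k,53).round(1),e[:,1].round(0))
    s=(P[...,2]>.03)&(P[...,0]>.2)&(P[...,0]<.72)&(P[...,1]>-.3)&(P[...,1]<.6)
    H,_,_=np.histogram2d(P[s][:,0],P[s][:,1],bins=[np.arange(.2,.73,.04),np.arange(-.3,.61,.04)],weights=None)
    M=np.zeros_like(H);i=((P[s][:,0]-.2)/.04).astype(int);j=((P[s][:,1]+.3)/.04).astype(int)
    ok=(i<M.shape[0])&(j<M.shape[1]);np.maximum.at(M,(i[ok],j[ok]),P[s][ok,2]*100)
    print(M.astype(int))
go(408,185,300,-12.5)
E
```

```text
top right [0.003 1.754] y@630 3.7 [6. 1. 4. 4. 4. 4. 4. 4.]
top left [-1.30000e-02  1.15503e+02] y@630 107.6 [107. 108. 108. 108. 108. 108. 108. 106.]
stop [3.40000e-02 6.69624e+02] x@53 671.4 [670. 673. 670. 672. 671. 669. 672. 671. 673. 674. 673.]
[[  5   6   6   6   0   0   0   0   0   0   0   0   0   3   3   0  13  12
   13  63  63  59]
 [  0   6   6   6   6   0   0   0   0   0   0   0   3   3   0   0  12  13
   13  13   0   0]
 [  0   6   6   6   6   0   0   0   0   0   0   0   3   0   0   0  10  10
   18  18  14   0]
 [  0   6   6   6   5   0   0   0   0   7   7   0   0   0   0   0  11  11
   16  10   0   0]
 [  0   0   0   0   0   3   4   4   0   7 122   4   4   4   0   0   8  10
    4   4   0   0]
 [  0   0   0   0   0   4   4   4   0   0   4   4   4   4   0   0   5   5
    4   4   0   0]
 [  0   0   0   0   0   4   4   4   0   0   0   0   4   4   0   0  16  16
    4   4   0   0]
 [  0   0   0  26  19   0   0   0   0   0   0   0   0   0   0   4  16  16
    8   4   0   0]
 [  0  28  35  35  28   0   0   0   0   0   0   0   0   0   0  16  21  22
   22   3  15  17]
 [  0  28  35
[... 914 characters left out ...]
  7  7  4  4  4  0  0 10 10  4  4  0  0]
 [ 0  0  0  0  0  4  4  4  0  0  4  4  4  4  0  3  4  4  4  4  0  0]
 [ 0  0  0  0  0  4  4  4  0  0  0  3  4  4  0  4 16 16  4  4  0  0]
 [ 0  0  0 21  0  0  0  0  0  0  0  0  0  0  0  3 16 16  4  4  0  0]
 [ 0 28 35 35  0  0  0  0  0  0  0  0  0  0  0 16 21 22 21  0  0 14]
 [19 28 35 35 35  0  0  0  0  0  0  4  4  4  0 13 22 23 23 29 27 22]
 [ 0 20 35 35 35  0  0  0  0  0  0  4  4  4  5 13 21 23 32 31  0  0]
 [ 0 21 21 23 21 18  0  3  3  3  3  4  4  0  0  3  3 20 33 30 13 18]
 [84 85 83 81 78 74 72 69 66 63 60 56 54 50 47 45 38 33 35 32 17 24]]
pos [192.  621.  241.6] yaw 72.8 -> tx -335.1 ty -352.8 tz -58.4 turn 17.06 j7 -0.06 F [-0.2  -0.54  0.27]
```

```bash
python3 -m crank '[{"tx":0,"ty":0,"tz":-58,"turn":0},{"tx":-40,"ty":-40,"tz":-58,"turn":2.1},{"tx":-80,"ty":-80,"tz":-58,"turn":4.2},{"tx":-120,"ty":-120,"tz":-58,"turn":6.3},{"tx":-160,"ty":-160,"tz":-58,"turn":8.4}]' 87 10; python3 -c "
from look import *
go(408,185,300,-12.5)"
```

```text
time: 2.02
position: [0.2984, 0.4192, 0.2998]
tool_rot: [1.559, 2.727, 0.001]
ft_force: [0.4, 0.7, -0.3]
grip_width: 1.001
grip_force: 0.0
pos [298.4 419.2 299.8] yaw 30.5 -> tx -257.4 ty -24.3 tz -0.3 turn 8.60 j7 -0.47 F [ 0.35  0.75 -0.28]
```

```bash
python3 -m crank '[{"tx":-52,"ty":-5,"tz":0,"turn":2.1},{"tx":-104,"ty":-10,"tz":0,"turn":4.2},{"tx":-156,"ty":-15,"tz":0,"turn":6.3},{"tx":-208,"ty":-20,"tz":40,"turn":8.4},{"tx":-257,"ty":-24,"tz":80,"turn":8.6}]'; python3 -c "
from look import *
go(408,185,28,-12.5)"
```

```text
time: 2.65
position: [0.4083, 0.1894, 0.2221]
tool_rot: [-2.447, -1.971, -0.005]
ft_force: [0.3, 0.7, -0.1]
grip_width: 0.998
grip_force: 0.0
pos [408.3 189.4 222.1] yaw -12.3 -> tx -4.9 ty 0.3 tz 194.1 turn 0.04 j7 -0.74 F [ 0.3   0.74 -0.1 ]
```

```bash
python3 -m crank '[{"tx":-2,"ty":0,"tz":60,"turn":0},{"tx":-2,"ty":0,"tz":120,"turn":0},{"tx":-2,"ty":0,"tz":170,"turn":0},{"tx":-2,"ty":0,"tz":190,"turn":0},{"tx":-2,"ty":0,"tz":193,"turn":0}]'; python3 -m crank '[{"tx":0},{"tx":0},{"tx":0},{"tx":0}]' 60 8;  python3 -c "
from look import *
go(408,185,28,-12.5)"
```

```text
time: 3.28
position: [0.4059, 0.1882, 0.028]
tool_rot: [2.445, 1.973, -0.005]
ft_force: [0.8, -0.3, -0.4]
grip_width: 0.999
grip_force: 0.0
pos [405.9 188.2  28. ] yaw -12.2 -> tx -2.7 ty 2.8 tz 0.0 turn 0.06 j7 -0.65 F [ 0.78 -0.31 -0.43]$[0]: bad value
```

```bash
python3 -m crank '[{"tx":0,"ty":0,"tz":0,"turn":0},{"tx":0,"ty":0,"tz":0,"turn":0},{"tx":0,"ty":0,"tz":0,"turn":0},{"tx":0,"ty":0,"tz":0,"turn":0}]' 60 8;  python3 -m crank '[{"tx":0,"ty":5,"tz":0,"turn":0},{"tx":0,"ty":10,"tz":0,"turn":0},{"tx":0,"ty":15,"tz":0,"turn":0}]';python3 -c "
from look import *
go(408,185,28,-12.5)"
```

```text
time: 3.78
position: [0.4078, 0.1893, 0.0301]
tool_rot: [2.444, 1.973, 0.004]
ft_force: [-0.3, 0.7, 3.3]
grip_width: 0.715
grip_force: 8.0
time: 4.15
position: [0.4203, 0.1867, 0.0299]
tool_rot: [-2.442, -1.972, 0.002]
ft_force: [-6.1, 0.9, 10.1]
grip_width: 0.716
grip_force: 8.0
pos [420.3 186.7  29.9] yaw -12.1 -> tx -4.3 ty -11.6 tz 1.9 turn 0.07 j7 -0.62 F [-6.12  0.86 10.06]
```

```bash
python3 -m crank '[{"tx":0,"ty":0,"tz":-2,"turn":0},{"tx":0,"ty":0,"tz":-2,"turn":0},{"tx":0,"ty":0,"tz":-2,"turn":0}]' ;  python3 -m crank '[{"tx":0,"ty":4,"tz":0,"turn":0},{"tx":0,"ty":8,"tz":0,"turn":0},{"tx":0,"ty":12,"tz":0,"turn":0}]';python3 -c "
from look import *
go(408,185,28,-12.5)"
```

```text
time: 4.53
position: [0.4212, 0.1855, 0.031]
tool_rot: [-2.445, -1.973, 0.001]
ft_force: [-0.1, -0.7, -1.0]
grip_width: 0.721
grip_force: 8.0
time: 4.9
position: [0.4336, 0.1831, 0.0312]
tool_rot: [2.445, 1.973, 0.0]
ft_force: [-0.1, 0.1, -0.4]
grip_width: 0.724
grip_force: 8.0
pos [433.6 183.1  31.2] yaw -12.2 -> tx -3.5 ty -25.5 tz 3.2 turn 0.06 j7 -0.6 F [-0.12  0.06 -0.35]
```

```bash
python3 -m crank '[{"tx":0,"ty":0,"tz":0,"turn":0},{"tx":0,"ty":0,"tz":0,"turn":0},{"tx":0,"ty":0,"tz":-60,"turn":0},{"tx":0,"ty":0,"tz":-110,"turn":0}]' 87;python3 -c "
from look import *
im,d=snap('top');print(boxes('top',im,d))
im,d=snap('scene');print(boxes('scene',im,d))
go(427.5,-43.5,140,3.7)"
```

```text
time: 5.4
position: [0.4331, 0.1831, 0.1427]
tool_rot: [2.444, 1.973, -0.0]
ft_force: [0.3, 0.3, -0.6]
grip_width: 0.99
grip_force: 0.0
[(607, 209, 96, 66, -81.1, 40), (427, -44, 96, 65, -86.0, 40)]
[(433, 178, 98, 66, 78.3, 39), (609, 208, 100, 65, -81.0, 39), (427, -45, 98, 67, -86.1, 39)]
pos [436.7 185.  146.9] yaw -12.2 -> tx -225.4 ty 39.1 tz 5.3 turn -3.18 j7 -0.66 F [ 0.41  0.26 -0.88]
```

```bash
python3 -m crank '[{"tx":-56,"ty":10,"tz":0,"turn":-0.8},{"tx":-112,"ty":20,"tz":0,"turn":-1.6},{"tx":-168,"ty":30,"tz":0,"turn":-2.4},{"tx":-225,"ty":39,"tz":0,"turn":-3.2},{"tx":-225,"ty":39,"tz":0,"turn":-3.2}]';python3 -c "
from look import *
go(427.5,-44,33,3.7)"
```

```text
time: 6.12
position: [0.4232, -0.049, 0.141]
tool_rot: [-2.155, -2.286, -0.0]
ft_force: [0.8, 1.3, 0.9]
grip_width: 0.998
grip_force: 0.0
pos [423.2 -49.  141. ] yaw 3.4 -> tx 4.7 ty 4.6 tz 108.0 turn -0.06 j7 0.04 F [0.82 1.29 0.91]
```

```bash
python3 -m crank '[{"tx":5,"ty":4,"tz":50,"turn":0},{"tx":5,"ty":4,"tz":90,"turn":0},{"tx":5,"ty":4,"tz":108,"turn":0},{"tx":5,"ty":4,"tz":108,"turn":0}]';python3 -m crank '[{"tx":0,"ty":0,"tz":0,"turn":0},{"tx":0,"ty":0,"tz":0,"turn":0},{"tx":0,"ty":0,"tz":0,"turn":0}]' 60 8;  python3 -m crank '[{"tx":0,"ty":4,"tz":0,"turn":0},{"tx":0,"ty":8,"tz":0,"turn":0},{"tx":0,"ty":12,"tz":0,"turn":0}]';python3 -c "
from look import *
go(428,-43,30,3.5)"
```

```text
time: 6.62
position: [0.426, -0.0389, 0.0317]
tool_rot: [-2.144, -2.294, 0.005]
ft_force: [-0.4, 0.3, 0.7]
grip_width: 0.998
grip_force: 0.0
time: 7.0
position: [0.4282, -0.0395, 0.0339]
tool_rot: [2.146, 2.294, 0.003]
ft_force: [-0.3, -0.3, 0.1]
grip_width: 0.755
grip_force: 0.0
time: 7.38
position: [0.4351, -0.0391, 0.0326]
tool_rot: [-2.141, -2.288, 0.01]
ft_force: [-11.8, -0.7, 12.3]
grip_width: 0.725
grip_force: 8.0
pos [435.1 -39.1  32.6] yaw 3.8 -> tx -3.4 ty -7.4 tz 2.7 turn 0.06 j7 0.18 F [-11.8   -0.71  12.33]
```

```bash
python3 -m crank '[{"tx":0,"ty":0,"tz":-2,"turn":0},{"tx":0,"ty":0,"tz":-2,"turn":0},{"tx":0,"ty":0,"tz":-2,"turn":0}]' ;  python3 -m crank '[{"tx":0,"ty":4,"tz":0,"turn":0},{"tx":0,"ty":8,"tz":0,"turn":0},{"tx":0,"ty":12,"tz":0,"turn":0}]';python3 -c "
from look import *
go(428,-43,30,3.5)"; python3 -m crank '[{"tx":0,"ty":4,"tz":0,"turn":0},{"tx":0,"ty":8,"tz":0,"turn":0},{"tx":0,"ty":12,"tz":0,"turn":0}]';python3 -c "
from look import *
go(428,-43,30,3.5)
im,d=snap('top','t1.png');print(boxes('top',im,d))
im,d=snap('scene');print(boxes('scene',im,d))"
```

```text
time: 7.75
position: [0.439, -0.0389, 0.0347]
tool_rot: [-2.146, -2.294, 0.001]
ft_force: [-0.0, -0.4, -8.8]
grip_width: 0.725
grip_force: 8.0
time: 8.12
position: [0.452, -0.0381, 0.0352]
tool_rot: [2.146, 2.294, 0.0]
ft_force: [0.2, 0.0, -8.8]
grip_width: 0.725
grip_force: 8.0
pos [452.  -38.1  35.2] yaw 3.8 -> tx -3.3 ty -24.3 tz 5.2 turn 0.07 j7 0.2 F [ 0.22  0.02 -8.82]
time: 8.5
position: [0.4638, -0.0373, 0.0352]
tool_rot: [2.146, 2.294, 0.0]
ft_force: [0.1, -0.2, -8.3]
grip_width: 0.72
grip_force: 8.0
pos [463.8 -37.3  35.2] yaw 3.8 -> tx -3.3 ty -36.1 tz 5.2 turn 0.07 j7 0.21 F [ 0.09 -0.23 -8.28]
[(607, 209, 96, 67, -81.6, 40), (459, -2, 62, 18, 4.0, 43), (430, 179, 96, 66, 77.8, 40)]
[(448, 174, 98, 35, 77.8, 39), (609, 207, 99, 65, -80.8, 39), (462, -69, 57, 45, 3.7, 40)]
```

Box 1 (right front) is the loaded one: the wrist carries about 8.8 N with it, against under 1 N for box 2. I'll set it fully down and slide it in front of the nest.

```bash
python3 -m crank '[{"tx":0,"ty":0,"tz":1,"turn":0},{"tx":0,"ty":0,"tz":1,"turn":0}]'; python3 -c "
from look import *
go(510,63,34.5,-1.5)"
```

```text
time: 8.85
position: [0.4637, -0.0372, 0.0344]
tool_rot: [2.146, 2.294, 0.001]
ft_force: [0.7, 1.2, -6.8]
grip_width: 0.721
grip_force: 8.0
pos [463.7 -37.2  34.4] yaw 3.8 -> tx 96.8 ty 52.9 tz -0.1 turn 1.07 j7 0.22 F [ 0.75  1.24 -6.8 ]
```

```bash
python3 -m crank '[{"tx":18,"ty":10,"tz":0.5,"turn":0.2},{"tx":37,"ty":20,"tz":0.5,"turn":0.4},{"tx":56,"ty":31,"tz":0.5,"turn":0.6},{"tx":76,"ty":42,"tz":0.5,"turn":0.8},{"tx":97,"ty":53,"tz":0.5,"turn":1.07}]'; python3 -m crank '[{"tx":0,"ty":0,"tz":0.5,"turn":0},{"tx":0,"ty":0,"tz":0,"turn":0},{"tx":0,"ty":0,"tz":0,"turn":0},{"tx":0,"ty":0,"tz":-60,"turn":0}, {"tx":0,"ty":0,"tz":-100,"turn":0}]' 87; python3 -m crank '[{"tx":-60,"ty":0,"tz":-10,"turn":0},{"tx":-120,"ty":0,"tz":-10,"turn":0},{"tx":-120,"ty":0,"tz":-10,"turn":0}]';python3 -c "
from look import *
im,d=snap('top','t2.png');print(boxes('top',im,d))
im,d=snap('scene');print(boxes('scene',im,d))
print([r for c in ('top','scene') for r in ctrl.mark_of(c,'nest_seat')])
go(515,58,134.5,-1.5)"
```

```text
time: 9.48
position: [0.5101, 0.0627, 0.0338]
tool_rot: [2.252, 2.19, -0.001]
ft_force: [-0.9, -2.2, -4.7]
grip_width: 0.72
grip_force: 8.0
time: 10.1
position: [0.5104, 0.062, 0.1359]
tool_rot: [2.252, 2.189, 0.002]
ft_force: [0.2, 0.5, 0.0]
grip_width: 0.998
grip_force: 0.0
time: 10.48
position: [0.506, -0.0635, 0.1446]
tool_rot: [2.261, 2.179, 0.001]
ft_force: [0.3, 0.9, 0.6]
grip_width: 1.001
grip_force: 0.0
[(607, 209, 96, 67, -80.8, 39), (508, 62, 96, 66, 88.4, 40), (430, 179, 96, 65, 77.9, 40)]
[(609, 208, 99, 65, -81.2, 39), (523, 89, 41, 41, -1.1, 39), (517, 31, 34, 33, 87.7, 40)]
[{'xyz': [0.6391, 0.0537, 0.0023], 'confidence': 0.86}, {'xyz': [0.6399, 0.0567, 0.002], 'confidence': 0.63}]
pos [506.6 -55.9 143.6] yaw -1.4 -> tx 114.0 ty 5.5 tz 9.1 turn 0.01 j7 0.11 F [ 0.58  0.83 -0.06]
```

View pics/t2.png

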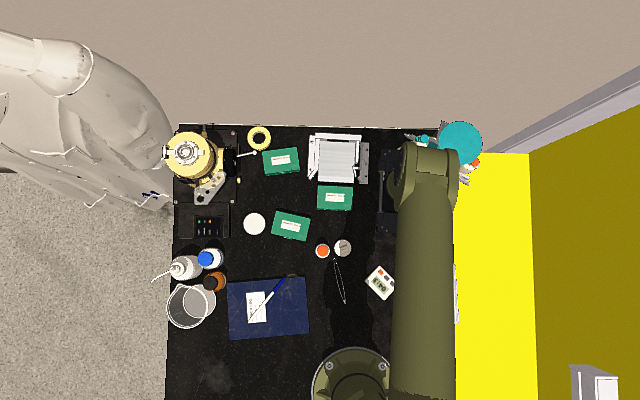

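The box is at px (335,198), square in front of the nest mouth and about 4 mm left of its centre line. I'll regrip it centred and slide it in.

```bash
python3 -m crank '[{"tx":58,"ty":0,"tz":5,"turn":0},{"tx":117,"ty":0.5,"tz":9,"turn":0},{"tx":117,"ty":0.5,"tz":40,"turn":0},{"tx":117,"ty":0.5,"tz":90,"turn":0},{"tx":117,"ty":0.5,"tz":109,"turn":0}]'; python3 -c "
from look import *
go(509.5,61.5,34,-1.5)"
```

```text
time: 11.3
position: [0.5079, 0.0612, 0.032]
tool_rot: [-2.246, -2.193, 0.007]
ft_force: [-0.8, -0.2, 0.5]
grip_width: 1.002
grip_force: 0.0
pos [507.9  61.2  32. ] yaw -1.4 -> tx 0.4 ty 1.6 tz -2.0 turn 0.03 j7 -0.02 F [-0.76 -0.21  0.53]
```

```bash
python3 -m crank '[{"tx":0,"ty":0,"tz":-1.5,"turn":0},{"tx":0,"ty":0,"tz":-1.5,"turn":0},{"tx":0,"ty":0,"tz":-1.5,"turn":0},{"tx":-2,"ty":0,"tz":-1.5,"turn":0},{"tx":-4,"ty":0,"tz":-1.5,"turn":0}]' 60 12; python3 -m crank '[{"tx":0,"ty":8,"tz":0,"turn":0},{"tx":0,"ty":16,"tz":0,"turn":0},{"tx":0,"ty":24,"tz":-0.5,"turn":0},{"tx":0,"ty":32,"tz":-1,"turn":0},{"tx":0,"ty":38,"tz":-1.5,"turn":0}]';  python3 -c "
from look import *
im,d=snap('top','t3.png');print(boxes('top',im,d))
go(612,56,36,-1.4)"
```

```text
time: 11.92
position: [0.5114, 0.0589, 0.0375]
tool_rot: [-2.249, -2.192, -0.008]
ft_force: [0.5, 6.9, 3.5]
grip_width: 0.724
grip_force: 12.0
time: 12.55
position: [0.5437, 0.055, 0.037]
tool_rot: [-2.245, -2.187, 0.011]
ft_force: [-9.5, 1.4, 6.6]
grip_width: 0.724
grip_force: 12.0
[(607, 210, 96, 66, -80.8, 40), (430, 179, 96, 65, 77.2, 40)]
pos [545.8  54.9  37.1] yaw -1.5 -> tx 2.9 ty 66.1 tz 0.7 turn -0.02 j7 0.03 F [ 1.    0.77 -7.12]
```

```bash
python3 -m crank '[{"tx":1,"ty":6,"tz":0,"turn":0},{"tx":2,"ty":13,"tz":0,"turn":0},{"tx":2,"ty":20,"tz":0,"turn":0},{"tx":2,"ty":20,"tz":0,"turn":0}]';  python3 -c "
from look import *
im,d=snap('top');c=im[130:200,290:390,::-1];cv2.imwrite('pics/c4.png',cv2.resize(c,None,fx=7,fy=7,interpolation=cv2.INTER_NEAREST))
go(612,56,36,-1.4)"
```

```text
time: 13.1
position: [0.5654, 0.0563, 0.0374]
tool_rot: [-2.247, -2.188, 0.007]
ft_force: [-7.9, 1.2, 5.7]
grip_width: 0.72
grip_force: 11.9
pos [565.3  56.3  37.4] yaw -1.5 -> tx 0.9 ty 46.7 tz 1.1 turn -0.03 j7 0.04 F [-7.54  0.16  6.16]
```

View pics/c4.png

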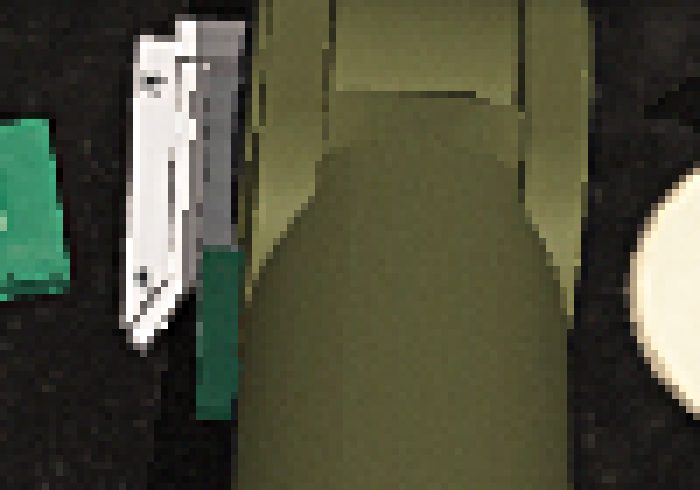

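Crop: the box's left edge is at px about (318,178), in line with the left rail's inner face. I'll measure that edge accurately.

```bash
cat >> look.py <<'E'
def edge(cam='top'):
    im,d=snap(cam);P=cloud(cam,d);h=cv2.cvtColor(im,cv2.COLOR_RGB2HSV)
    m=(h[...,0]>70)&(h[...,0]<90)&(h[...,1]>100)&(P[...,2]>.034)&(P[...,2]<.047)&(P[...,1]>.085)&(P[...,1]<.14)
    q=P[m]*1000
    for x in range(int(q[:,0].min())+4,int(q[:,0].max()),8):
        r=q[abs(q[:,0]-x)<4]
        if len(r): print(x,r[:,1].max().round(1),end=' | ')
    print('x',q[:,0].min().round(),q[:,0].max().round(),'z',np.median(q[:,2]).round(1))
E
python3 -m crank '[{"tx":0,"ty":0,"tz":-1,"turn":0},{"tx":0,"ty":0,"tz":-1,"turn":0}]';python3 -c "
from look import *
edge();edge('scene')
go(612,56,36,-1.4)"
```

```text
time: 13.4
position: [0.5662, 0.0566, 0.0375]
tool_rot: [-2.249, -2.19, 0.005]
ft_force: [-3.8, 1.5, -7.3]
grip_width: 0.72
grip_force: 11.9
398 139.0 | 406 139.2 | 414 139.4 | 422 139.5 | 430 139.6 | 438 139.9 | 446 140.0 | 454 137.4 | 534 106.8 | 542 107.0 | 550 107.2 | 558 107.3 | 566 107.3 | 574 104.9 | 582 105.0 | 590 105.1 | x 394.0 596.0 z 40.7
400 139.2 | 408 140.0 | 416 139.6 | 424 139.7 | 432 139.5 | 440 139.8 | 448 139.2 | 456 139.4 | 584 104.1 | 592 102.1 | x 397.0 599.0 z 39.6
pos [567.2  56.7  37.6] yaw -1.5 -> tx 0.5 ty 44.8 tz 1.6 turn -0.02 j7 0.04 F [-0.83  2.22 -9.7 ]
```

```bash
python3 -m crank '[{"tx":-0.5,"ty":5,"tz":0,"turn":0},{"tx":-0.5,"ty":10,"tz":0,"turn":0},{"tx":-0.5,"ty":15,"tz":0,"turn":0},{"tx":-0.5,"ty":15,"tz":0,"turn":0}]';  python3 -c "
from look import *
edge()
go(612,56,36,-1.4)"
```

```text
time: 14.0
position: [0.5845, 0.0553, 0.0389]
tool_rot: [2.25, 2.19, 0.002]
ft_force: [1.3, 0.8, -8.7]
grip_width: 0.725
grip_force: 12.0
398 139.0 | 406 139.2 | 414 139.3 | 422 139.5 | 430 139.7 | 438 139.8 | 446 140.0 | 454 137.4 | 550 104.4 | 558 104.5 | 566 104.7 | 574 104.9 | 582 105.0 | 590 105.1 | 598 105.2 | 606 105.4 | x 394.0 613.0 z 41.2
pos [584.2  55.2  38.9] yaw -1.5 -> tx 1.5 ty 27.8 tz 2.9 turn -0.03 j7 0.06 F [ 1.47  0.68 -8.52]
```

```bash
python3 -m crank '[{"tx":0,"ty":5,"tz":0,"turn":0},{"tx":0,"ty":10,"tz":0,"turn":0},{"tx":0,"ty":15,"tz":0,"turn":0},{"tx":0,"ty":20,"tz":0,"turn":0},{"tx":0,"ty":25,"tz":0,"turn":0}]';  python3 -c "
from look import *
edge()
go(612,56,36,-1.4)"
```

```text
time: 14.68
position: [0.6085, 0.0549, 0.0386]
tool_rot: [-2.251, -2.192, 0.0]
ft_force: [-1.1, 1.6, -9.0]
grip_width: 0.718
grip_force: 11.9
398 139.1 | 406 139.2 | 414 139.4 | 422 139.5 | 430 139.7 | 438 139.8 | 446 139.9 | 454 137.4 | 574 104.8 | 582 105.0 | 590 105.1 | 598 105.2 | 606 105.3 | 614 105.5 | 622 105.6 | 630 105.6 | x 394.0 638.0 z 40.9
pos [609.4  54.9  38.8] yaw -1.5 -> tx 1.2 ty 2.6 tz 2.8 turn -0.02 j7 0.07 F [ 1.13  1.6  -8.76]
```

```bash
python3 -m crank '[{"tx":0,"ty":0,"tz":1.5,"turn":0},{"tx":0,"ty":0,"tz":1.5,"turn":0},{"tx":0,"ty":0,"tz":1.5,"turn":0},{"tx":0,"ty":0,"tz":-50,"turn":0},{"tx":0,"ty":0,"tz":-70,"turn":0}]' 87; python3 -m crank '[{"tx":0,"ty":-15,"tz":-5,"turn":2.1},{"tx":0,"ty":-30,"tz":-5,"turn":4.2},{"tx":0,"ty":-45,"tz":-5,"turn":6.3},{"tx":0,"ty":-60,"tz":-5,"turn":8.4},{"tx":0,"ty":-64,"tz":-5,"turn":10.5}]' 40;python3 -m crank '[{"tx":0,"ty":0,"tz":0,"turn":2.1},{"tx":0,"ty":0,"tz":0,"turn":4.2},{"tx":0,"ty":0,"tz":0,"turn":6.3},{"tx":0,"ty":0,"tz":0,"turn":7.5},{"tx":0,"ty":0,"tz":0,"turn":7.5}]'; python3 -c "
from look import *
print(boxes())
edge()
go(545,57,27,88.6)"
```

```text
time: 15.35
position: [0.6102, 0.0546, 0.112]
tool_rot: [2.249, 2.189, 0.007]
ft_force: [-0.1, -0.3, 0.1]
grip_width: 0.994
grip_force: 0.0
time: 15.98
position: [0.5433, 0.0567, 0.1137]
tool_rot: [-2.99, -0.961, -0.0]
ft_force: [-0.1, 0.0, 0.7]
grip_width: 0.522
grip_force: 0.0
time: 16.6
position: [0.5442, 0.0566, 0.1137]
tool_rot: [-3.141, 0.04, -0.0]
ft_force: [-0.3, 0.9, 0.8]
grip_width: 0.462
grip_force: 0.0
[(607, 209, 96, 66, -81.2, 40), (430, 179, 96, 66, 77.8, 40)]
398 139.0 | 406 139.2 | 414 139.4 | 422 139.5 | 430 139.7 | 438 139.9 | 446 139.9 | 454 137.4 | 614 105.4 | 622 105.5 | 630 105.6 | 638 103.1 | x 394.0 641.0 z 40.4
pos [544.2  56.6 113.7] yaw -91.4 -> tx 0.8 ty -0.4 tz 86.7 turn -0.00 j7 -1.52 F [0.26 0.32 0.09]
```

```bash
python3 -m crank '[{"tx":0,"ty":0,"tz":40,"turn":0},{"tx":0,"ty":0,"tz":75,"turn":0},{"tx":0,"ty":0,"tz":86,"turn":0},{"tx":8,"ty":0,"tz":86,"turn":0},{"tx":16,"ty":0,"tz":86,"turn":0}]'; python3 -m crank '[{"tx":5,"ty":0,"tz":0,"turn":0},{"tx":10,"ty":0,"tz":0,"turn":0},{"tx":15,"ty":0,"tz":0,"turn":0},{"tx":15,"ty":0,"tz":0,"turn":0}]';python3 -c "
from look import *
edge()
go(596,56,27,88.6)"
```

```text
time: 17.32
position: [0.5622, 0.0563, 0.0292]
tool_rot: [-3.141, 0.041, -0.005]
ft_force: [0.6, 0.1, -0.1]
grip_width: 0.457
grip_force: 0.0
time: 17.82
position: [0.5734, 0.0563, 0.0275]
tool_rot: [-3.14, 0.041, 0.008]
ft_force: [-5.9, 1.0, 2.7]
grip_width: 0.46
grip_force: 2.8
411 139.3 | 419 139.4 | 427 139.6 | 435 139.8 | 443 139.9 | 451 137.4 | 627 105.6 | 635 103.1 | 643 103.3 | x 407.0 646.0 z 40.1
pos [573.4  56.4  27.6] yaw -91.5 -> tx 22.6 ty -0.2 tz 0.5 turn -0.02 j7 -1.4 F [-5.57  1.09  2.09]
```

```bash
python3 -m crank '[{"tx":4,"ty":0,"tz":0,"turn":0},{"tx":8,"ty":0,"tz":0,"turn":0},{"tx":12,"ty":0,"tz":0,"turn":0},{"tx":16,"ty":0,"tz":0,"turn":0}]';python3 -c "
from look import *
edge()
go(596,56,27,88.6)"
```

```text
time: 18.38
position: [0.5883, 0.0563, 0.0275]
tool_rot: [-3.139, 0.041, 0.011]
ft_force: [-9.2, 1.2, 6.2]
grip_width: 0.463
grip_force: 4.5
445 140.0 | 453 137.4 | 645 105.8 | 653 103.5 | x 442.0 660.0 z 42.1
pos [589.2  56.3  27.5] yaw -91.5 -> tx 6.8 ty 0.1 tz 0.5 turn -0.02 j7 -1.39 F [-4.9   1.87  0.77]
```

Front edge is near 661 and about 11 mm remain, so I'll go in small steps.

```bash
python3 -m crank '[{"tx":2,"ty":0,"tz":0,"turn":0},{"tx":4,"ty":0,"tz":0,"turn":0},{"tx":6,"ty":0,"tz":0,"turn":0},{"tx":6,"ty":0,"tz":0,"turn":0}]';python3 -m crank '[{"tx":1,"ty":0,"tz":0,"turn":0},{"tx":2,"ty":0,"tz":0,"turn":0},{"tx":2,"ty":0,"tz":0,"turn":0}]';python3 -c "
from look import *
edge()
go(596,56,27,88.6)"
```

```text
time: 18.92
position: [0.5953, 0.0557, 0.0275]
tool_rot: [-3.14, 0.041, 0.007]
ft_force: [-5.3, -0.2, 1.5]
grip_width: 0.455
grip_force: 2.7
time: 19.3
position: [0.5971, 0.0556, 0.0275]
tool_rot: [-3.14, 0.041, 0.008]
ft_force: [-6.1, -0.2, 2.5]
grip_width: 0.46
grip_force: 3.0
655 103.5 | 663 103.6 | x 652.0 668.0 z 40.4
pos [597.1  55.6  27.5] yaw -91.5 -> tx -1.1 ty -0.4 tz 0.5 turn -0.02 j7 -1.39 F [-6.65  1.47  2.95]
```

```bash
for i in 1; do python3 -m crank '[{"tx":1,"ty":0,"tz":0,"turn":0},{"tx":2,"ty":0,"tz":0,"turn":0},{"tx":2,"ty":0,"tz":0,"turn":0}]'|sed -n '2p;4p'; done; python3 -m crank '[{"tx":1,"ty":0,"tz":0,"turn":0},{"tx":1.5,"ty":0,"tz":0,"turn":0},{"tx":1.5,"ty":0,"tz":0,"turn":0}]'|sed -n '2p;4p'
```

```text
position: [0.5991, 0.0554, 0.0275]
ft_force: [-6.6, -0.4, 3.5]
position: [0.5995, 0.0554, 0.0275]
ft_force: [-10.1, 1.1, 5.5]
```

```bash
python3 -m crank '[{"tx":1,"ty":0,"tz":0,"turn":0},{"tx":1,"ty":0,"tz":0,"turn":0}]'|sed -n '2p;4p'; python3 -m crank '[{"tx":-12,"ty":0,"tz":0,"turn":0},{"tx":-24,"ty":0,"tz":0,"turn":0},{"tx":-30,"ty":0,"tz":-40,"turn":0},{"tx":-60,"ty":0,"tz":-100,"turn":0},{"tx":-100,"ty":0,"tz":-130,"turn":0}]'; python3 -m crank '[{"tx":-40,"ty":-50,"tz":-20,"turn":0},{"tx":-40,"ty":-100,"tz":-40,"turn":0},{"tx":-40,"ty":-150,"tz":-60,"turn":0},{"tx":-40,"ty":-150,"tz":-60,"turn":0}]'; python3 -c "
from look import *
im,d=snap('top','t5.png');print(boxes('top',im,d))
im2,d2=snap('scene','s5.png');print(boxes('scene',im2,d2))
a=cv2.resize(im[125:215,260:400,::-1],None,fx=5,fy=5)
cv2.imwrite('pics/c5.png',a)
cv2.imwrite('pics/c6.png',cv2.resize(im2[60:220,200:420,::-1],None,fx=3.4,fy=3.4))
print(ctrl.mark_of('top','catch_nose'))"
```

```text
position: [0.5995, 0.0554, 0.0274]
ft_force: [-11.4, 1.1, 9.7]
time: 20.98
position: [0.5048, 0.0573, 0.16]
tool_rot: [3.141, -0.044, 0.006]
ft_force: [-0.7, 1.1, 2.1]
grip_width: 0.457
grip_force: 0.0
time: 21.48
position: [0.4674, 0.2139, 0.2192]
tool_rot: [-3.138, 0.029, -0.005]
ft_force: [0.3, -1.3, 0.2]
grip_width: 0.459
grip_force: 0.0
[(639, 58, 96, 68, -88.8, 41), (609, 197, 71, 66, -78.5, 40)]
[(432, 178, 98, 67, 78.1, 39), (609, 207, 98, 65, -80.6, 39), (641, 55, 96, 65, 88.5, 41)]
[{'xyz': [0.602, 0.014, 0.0142], 'confidence': 0.51}]
```

View pics/c5.png

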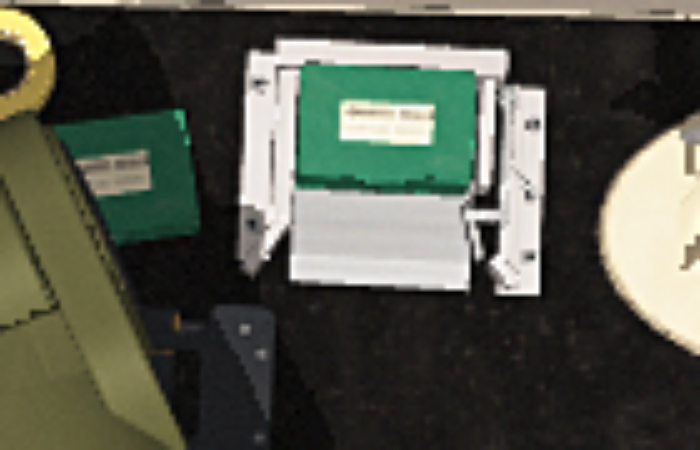

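View pics/s5.png

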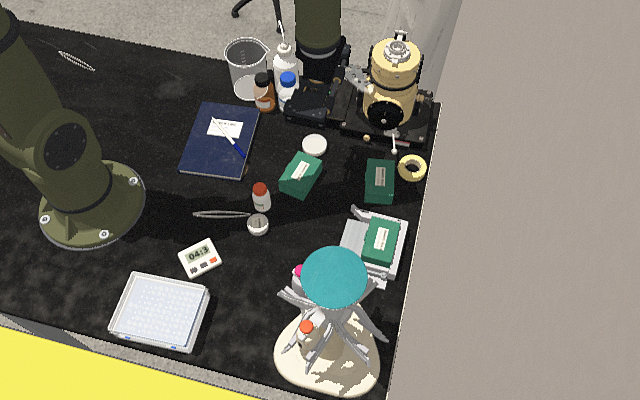

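The crop shows the box square against the stop, with the catch nose showing behind its right rear corner, near (468,213). I'll compare the catch area with the starting picture.

```bash
python3 -c "
import cv2,numpy as np
a=cv2.imread('pics/top0.png');b=cv2.imread('pics/t5.png')
s=np.hstack([cv2.resize(x[150:190,335:375],None,fx=9,fy=9,interpolation=cv2.INTER_NEAREST) for x in(a,b)])
cv2.imwrite('pics/cmp.png',s)"
```

```text
(no output)
```

View pics/cmp.png

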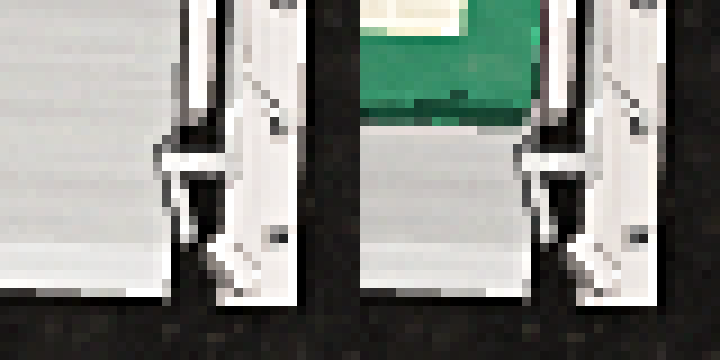

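The catch nose is in the same place before (160,155) and after (520,155), so it is fully sprung out. The box lies behind it and the robot is clear.

```bash
python3 -c "
from bench import ctrl
print(ctrl.close_job())"
```

```text
the job is handed in; nothing more can be done
None
```

The loaded box was the right-front one; it now sits square against the nest's back stop with the catch sprung out behind it, both empty boxes are outside the nest, and the job is handed in (no verdict was returned); I found it by gripping and dragging it, and the gripper carried nearly its full weight for stretches, with the box at most about 1 to 2 mm off the bench.

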